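Set the column stand's brace and hold its guide rod through both bushings

TASK

Set up the little column stand: swing its hinged brace round until it snaps into its end detent with its bushing over the fixed lug's bushing, then take the long rod (not the short one) out of the rack and thread it from above down through the brace's bushing and then the lug's bushing. Finish still holding the rod upright in your grip, with its lower end showing below the lug but hanging clear of the base plate, because nothing else will keep it up until a colleague fits the clip. Leave the short rod, the spanner, the tin and the tape where they are.

Things in the scene. Friction and masses are not known exactly. Their poses are not given: they have to be found in the camera images.
- stand: the column stand, fixed to the bench: grey base plate 90 (x) x 200 (y) x 12 mm, at one end (+y) an upright hinge post 22 mm thick, at the other (-y) a fixed aluminium lug with the lower bushing. Origin: centre of the plate's underside on the bench; z up. Its x axis points roughly away from the robot. Its place and yaw vary
- lug_bore (a point): centre of the upper mouth of the lug's bushing: 60 mm from the stand's origin along its -y, 71 mm above the bench. Vertical bore, 14.5 mm wide with 3 mm lead-in chamfers, through an aluminium block 34 x 34 x 16 mm (underside 55 mm above the bench, so 43 mm of free space between it and the base plate). The web that carries the block stands on its +x side
- hinge (a point): point on the brace's vertical hinge axis, 60 mm from the stand's origin along its +y, level with the brace's top (116 mm above the bench). A flat cap 14 mm wide stands 5 mm above it
- brace (a joint): angle of the brace about its vertical hinge, rad, counter-clockwise from above. 0: folded, along the stand's -x (towards the robot); 1.571: end stop, along its -y, bushing exactly over the lug's. An over-centre strut under the brace (level with 90 mm) resists up to about 3.5 N at the knob; let go half-way it creeps back; past about 1.45 it snaps into the end stop and stays. Push it to the stop
- brace_bore (a point): centre of the upper mouth of the brace's bushing, 120 mm from the hinge axis, 116 mm above the bench. Same block and bore as the lug's: 34 x 34 x 16 mm, bore 14.5 mm with 3 mm lead-in chamfers, underside 100 mm above the bench
- brace_knob (a point): top centre of the upright black knob on the brace: a round peg 16 mm in diameter that stands 30 mm above the brace's top surface (top at 146 mm above the bench; the bar it stands on is 22 mm wide, top at 114 mm), 65 mm from the hinge axis, on the line from the hinge to the brace's bushing. Push it sideways or pinch it to swing the brace
- rack: grey rod rack, fixed, 60 (x) x 120 (y) x 45 mm, origin at the centre of its underside, z up. Two round pockets 14 mm wide at y = +35 and -35 mm, floor 10 mm above the bench; each holds one upright rod, and either rod may be in either pocket. Tall fixed equipment round the work: instrument stack at y < -0.32 m, monitor at x > 0.67, computer tower at x > 0.58, y > 0.34
- guide_rod_center (a point): centre (half-way up) of the long guide rod: plain steel, 12 mm diameter, 150 mm long, about 0.12 kg, z along the rod; it stands upright in the rack, its centre 85 mm and its top 160 mm above the bench
- guide_rod_end (a point): centre of the lower end face of the long rod (small chamfer), 75 mm below its centre; starts 10 mm above the bench
- short_rod_center (a point): centre of the short rod: same steel, 12 mm diameter, but 100 mm long; it stands in the other pocket with its top 110 mm above the bench. Not needed: leave it
- guide_rod: the same long rod as a body; origin at its lower end, z along the rod
- the_spanner: small open-ended spanner, 26 x 119 x 8 mm, lying flat behind the stand. Leave it
- tin: flat closed tin, 114 x 71 x 31 mm, lying beside the rack. Leave it
- tape: roll of tape, 68 mm in diameter, 19 mm high, lying on the other side of the rack. Leave it

How it is judged:
By the outcome, as a careful person would: the job done as asked, in the order asked, and still so for the second after the job is handed in, while the arm keeps its last pose, push and grip.
It also fails if it takes over 72 s, if anything falls off the work surface, if the arm or the gripper's body presses on something with over 40 N, if the wrist force passes 120 N, or if a joint passes its speed limit or range.

ROBOT

A 6-joint arm with a two-finger parallel gripper is mounted at the origin on a cart in front of the work surface, level with it; the furniture and walls round the work are solid. World frame = base frame: x ahead of the robot, y to its left, z up, the work surface at z = 0. Lengths are in mm, angles in rad, forces in N, time in s.
With the tool pointing down it reaches from about 350 to 975 mm from the base axis. Payload 7.1 kg.
Tool frame: the origin (TCP) lies at the very end of the fingers, on their centre line; the grasp point (between the pads) lies ctrl.hold_point_z behind it (ctrl.hold_point_z is the distance from the TCP to the grasp point, in mm); z points along the fingers, y is the line along which they close (so a half turn about z gives the same grasp; the last joint's range is limited). The gripper opens to 88 mm and grips with 3 to 60 N. Pads are 20 mm wide; open, the fingers measure 115 mm over their backs; the gripper's body (75 mm by 178 mm) begins 61 mm behind the grasp point.
Start: joints at [-1.128, 0.423, 1.63, -0, 1.089, -0.019], TCP at [278.489, -559.507, 222.675] pointing down, gripper open.
Joint ranges: [-3, 3], [-0.9, 2.11], [0.09, 2.58], [-1.31, 4.45], [0.11, 2.69], [-2.54, 2.54]. Speed limits (rad/s): [2.39, 2.39, 3.01, 3.14, 3.14, 3.14].

INTERFACE

Orientations are given as a rotation vector (axis times angle).
In Python, from workcell import ctrl gives the robot as it stands. The module is installed in compiled form; this text tells all that it offers.
- The arm moves only by the shell command python3 -m creep 'ROWS'. ROWS is JSON, a list of rows, each an object with "translation": the shift along the tool's x, y, z in mm, a list of three; "angular": the turn, a rotation vector about the tool's x, y, z in rad, a list of three; "jaw": the opening, from 0 (shut) to 1 (fully open). A call has exactly 8 rows; each row is the pose to reach, as a shift and turn from the pose commanded when the call began, along the tool's axes at that moment; what a row does not reach only later rows make up. A row lasts 1/8 s, in which the tool goes at most 62.5 mm and 10.7 degrees, less where a joint would pass 70% of its speed; a pose out of reach is approached as far as the arm can. A call with a gripper value outside its range is refused whole. The fingers move at their own pace and stop on an object; the grip force is fixed at half the most. Time passes only in rows, so rows that repeat a pose let the fingers close, or fill a call up. It gives the time, the measured TCP pose, the force, the opening and the grip force at its end, in the units of the state.
- ctrl.get_obs(): the state, without advancing time (a new reading comes with each control period).
- ctrl.get_image(name): name is "scene" or "side" or "wrist"; returns the picture (400x640x3 uint8, red, green, blue); there is no depth.
- ctrl.camera_info(name): a dict with "camera_matrix" (3x3 intrinsics, pixels), "world_from_camera" (4x4, takes a point from camera to world coordinates). Camera axes: x right, y up, looking along -z (the intrinsics and any distortion apply to the point x, -y, -z); pixel columns grow to the right and rows downward; lengths in mm; the calibration is good to about 2 mm. The wrist camera is an equidistant fisheye: a pixel r from the principal point sees the ray r / f radians off the axis. A picture is of the moment at which its call begins: read the wrist's pose just before it. camera_info takes no time and is no camera call; for the wrist camera it gives the pose at the moment of the call.
- ctrl.close_job(): hands the job in; it is judged then, once.
Trained networks look in the newest picture that a camera, given by its name, has taken for a name from the list of things; names that differ only in an ending like _2 or _b are one class to them, and where a whole thing is asked for, a point or a joint stands for the part that bears it (a point fixed in the world has none). Each returns a list of dicts, best first, with "score" (0 to 1); they miss things now and then, are a little off and sometimes report something else, mostly with a low value. They report only what shows in the picture. A call takes as long as a camera call.
- ctrl.look_for(camera, label): "rect" ([left, top, right, bottom] in pixels, round what is visible of it).
The state is a dict: "t": time; "qpos": joint angles; "qvel": joint speeds; "joint_torque": joint torques, N m; "ee_pos": TCP position; "orientation": TCP orientation; "ft_force": force on the tool from outside, world axes, zero at the start; "moment": the same for the moment, N m; "width": finger opening in mm; "grasp_force": force on a finger pad.
Only numpy, scipy, OpenCV 4.12 (cv2) and the standard library are available. Lean on these libraries where they do the work, as an engineer would, in place of code of your own. Each camera call takes 0.05 s, during which the arm holds its last target. There are 200 camera calls.

## Working session

There is one attempt and no reset: what is moved stays moved. The work goes in short steps, Python scripts to look and compute and a shell command to move; the robot and the scene stay as the last step left them, time stands still between calls to the robot, and variables do not carry over. Pictures are saved under pics/ and viewed, at most 10 in all, crops included, and the job is handed in when it is done.

```bash
mkdir -p pics
python3 - <<'E'
from workcell import ctrl
import cv2,numpy as np
o=ctrl.get_obs()
print({k:np.round(v,3).tolist() for k,v in o.items()}, ctrl.hold_point_z)
for c in ["scene","side"]:
    im=ctrl.get_image(c); cv2.imwrite(f"pics/{c}0.png",im[:,:,::-1])
    i=ctrl.camera_info(c); print(c,np.round(i["camera_matrix"],2).tolist(),np.round(i["world_from_camera"],3).tolist(), i.keys())
    for l in ["brace_knob","brace_bore","lug_bore","hinge","guide_rod","short_rod_center","rack","stand"]:
        print(l,[(round(d["score"],2),np.round(d["rect"],1).tolist()) for d in ctrl.look_for(c,l)[:2]])
E
```

```text
{'t': 0.0, 'qpos': [-1.128, 0.424, 1.631, -0.0, 1.089, -0.019], 'qvel': [-0.001, -0.001, 0.0, 0.0, -0.002, 0.002], 'joint_torque': [-0.002, -54.463, -27.367, 0.064, 0.023, -0.0], 'ee_pos': [278.246, -559.037, 221.893], 'orientation': [-3.057, -0.719, 0.001], 'ft_force': [0.169, -0.459, 0.654], 'moment': [0.024, -0.029, -0.014], 'grasp_force': 0.0, 'width': 87.581} 18.700000000000003
scene [[408.51, 0.0, 322.43], [0.0, 408.51, 198.18], [0.0, 0.0, 1.0]] [[-0.508, 0.362, -0.782, -200.511], [-0.861, -0.228, 0.454, 493.65], [-0.014, 0.904, 0.427, 522.258], [0.0, 0.0, 0.0, 1.0]] dict_keys(['camera_matrix', 'world_from_camera'])
brace_knob [(0.62, [208.6, 220.8, 263.0, 257.5])]
brace_bore [(0.71, [212.0, 221.4, 265.9, 260.2]), (0.28, [203.3, 217.3, 300.3, 285.9])]
lug_bore [(0.65, [201.3, 218.7, 300.3, 289.6])]
hinge [(0.67, [201.5, 218.6, 299.3, 284.8]), (0.27, [342.7, 207.3, 396.6, 234.5])]
guide_rod [(0.63, [380.5, 166.7, 384.8, 206.9])]
short_rod_center [(0.54, [351.4, 189.8, 359.1, 215.8])]
rack [(0.94, [342.2, 207.8, 395.1, 233.9])]
stand [(0.56, [201.0, 218.9, 300.7, 286.5])]
side [[482.86, 0.0, 324.42], [0.0, 482.86, 195.05], [0.0, 0.0, 1.0]] [[-0.982, 0.078, -0.172, 324.46], [-0.189, -0.4, 0.897, 1048.944], [0.001, 0.913, 0.407, 548.639], [0.0, 0.0, 0.0, 1.0]] dict_keys(['camera_matrix', 'world_from_camera'])
brace_knob [(0.97, [269.6, 224.7, 351.3, 251.7])]
brace_bore [(0.67, [268.3, 222.7, 353.8, 251.9])]
lug_bore [(0.65, [254.3, 223.8, 353.8, 310.8])]
hinge [(0.74, [248.4, 222.4, 353.9, 308.8])]
guide_rod [(0.61, [325.6, 144.2, 329.1, 188.5])]
short_rod_center [(0.4, [310.0, 174.2, 318.0, 196.3])]
rack [(0.97, [303.0, 181.8, 343.7, 220.5])]
stand [(0.65, [249.6, 223.5, 353.8, 307.9])]
```

Run:
```python
import cv2
a=cv2.imread("pics/scene0.png")[150:310,180:420]; b=cv2.imread("pics/side0.png")[130:330,220:400]
cv2.imwrite("pics/a.png",cv2.resize(a,None,fx=3.3,fy=3.3,interpolation=cv2.INTER_CUBIC)); cv2.imwrite("pics/b.png",cv2.resize(b,None,fx=3,fy=3,interpolation=cv2.INTER_CUBIC))
```

```text
(no output)
```

View pics/a.png

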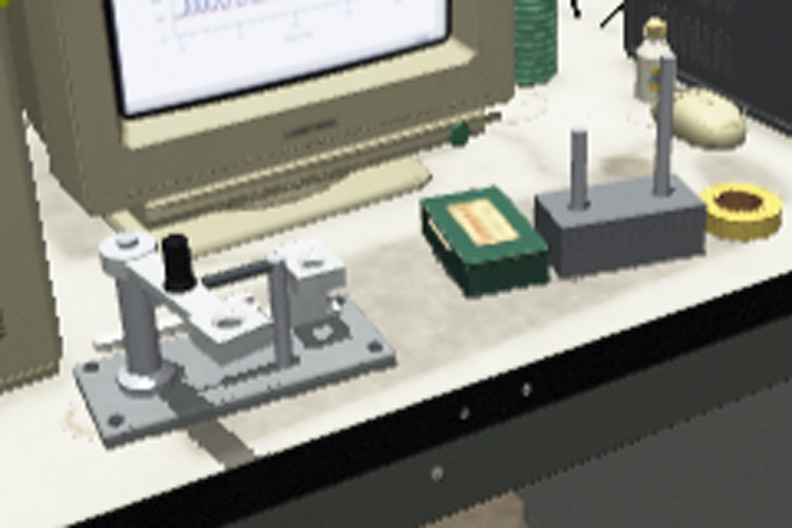

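View pics/b.png

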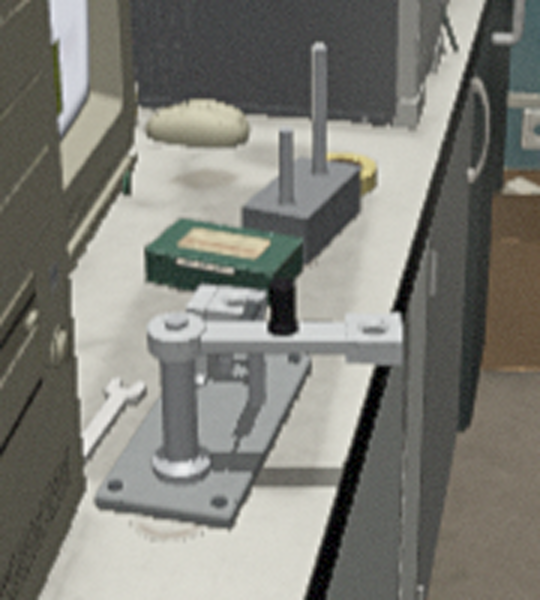

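The scene picture shows the brace folded towards the robot: hinge cap at about (218,223), knob top (234,222), brace bore (250,247), lug bore (276,230), long rod top (381.5,168), short rod top (355.5,190). In the side picture: hinge (279,238), knob (315,224), brace bore (345,239), lug bore (298,230), long rod top (326,146).

```bash
cat > h.py <<'E'
import numpy as np
from workcell import ctrl
from scipy.optimize import least_squares
from scipy.spatial.transform import Rotation as R
CI={c:ctrl.camera_info(c) for c in ("scene","side")}
def proj(c,p):
    i=CI[c]; T=np.linalg.inv(i["world_from_camera"]); q=T[:3,:3]@np.asarray(p)+T[:3,3]
    K=i["camera_matrix"]; return np.array([K[0,2]+K[0,0]*q[0]/-q[2],K[1,2]-K[1,1]*q[1]/-q[2]])
def stand(v):
    x,y,w,a=v; r=lambda t,d:np.array([np.cos(t)*d,np.sin(t)*d])
    o=np.array([x,y]); h=o+r(w+np.pi/2,60); d=w+np.pi+a
    return dict(hinge=[*h,121],knob=[*(h+r(d,65)),146],bb=[*(h+r(d,120)),116],lug=[*(o-r(w+np.pi/2,60)),71])
E
python3 - <<'E'
from h import *
M={"scene":dict(hinge=(217.9,222.7),knob=(233.6,222.4),bb=(249.7,247.3),lug=(275.8,229.7)),
"side":dict(hinge=(279,237.7),knob=(314.7,223.7),bb=(344.7,238.7),lug=(297.7,230))}
f=lambda v:np.concatenate([proj(c,stand(v)[k])-m for c in M for k,m in M[c].items()])
s=least_squares(f,[450,100,0,0]); print(np.round(s.x,3),np.round(s.fun,1)); 
for k,p in stand(s.x).items(): print(k,np.round(p,1))
print("end",[(k,np.round(p,1)) for k,p in stand([*s.x[:3],1.571]).items()])
for n,z,a,b in (("long",160,(381.5,168),(326.3,145.5)),("short",110,(355.5,190),(315.7,174.3))):
    g=lambda v:np.concatenate([proj("scene",[*v,z])-a,proj("side",[*v,z])-b])
    s=least_squares(g,[450,-100]); print(n,np.round(s.x,1),np.round(s.fun,1))
E
```

```text
[ 5.47545e+02  2.46714e+02 -5.00000e-02  2.40000e-01] [ 0.6 -1.  -0.2 -0.3  0.5 -0.7 -1.4 -0.9  0.1 -0.9  0.1  1.   0.3  0.6
  0.8  0.7]
hinge [550.5 306.6 121. ]
knob [486.7 294.4 146. ]
bb [432.7 284.  116. ]
lug [544.6 186.8  71. ]
end [('hinge', array([550.5, 306.6, 121. ])), ('knob', array([547.3, 241.7, 146. ])), ('bb', array([544.6, 186.8, 116. ])), ('lug', array([544.6, 186.8,  71. ]))]
long [ 540.5 -106.2] [ 0.1 -1.1  0.3  1. ]
short [553.9 -38. ] [-0.3 -0.4  0.3 -0.3]
```

```bash
cat >> h.py <<'E'
def to(pos,yaw=None):
    """rows' values to bring TCP to pos, tool pointing down, tool y along world angle yaw"""
    o=ctrl.get_obs(); A=R.from_rotvec(o["orientation"]); p=np.array(o["ee_pos"])
    yv=A.apply([0,1,0]); cur=np.arctan2(yv[1],yv[0]); yaw=cur if yaw is None else yaw
    y=np.array([np.cos(yaw),np.sin(yaw),0]); z=np.array([0,0,-1.]); x=np.cross(y,z)
    B=R.from_matrix(np.c_[x,y,z])
    print("p",np.round(p,1),"yaw",round(cur,3),"q",np.round(o["qpos"],2),"w",round(o["width"],1),"F",np.round(o["ft_force"],1),"t",round(o["t"],2))
    print("trans",np.round(A.inv().apply(np.array(pos)-p),1),"ang",np.round((A.inv()*B).as_rotvec(),3))
E
python3 - <<'E'
from h import *
import numpy as np
to([400,-100,300]); to([400,-100,300],0); to([400,-100,300],np.pi)
to([440,230,300],0);to([440,230,300],np.pi)
E
```

```text
p [ 278.5 -559.5  222.7] yaw -1.109 q [-1.13  0.42  1.63  0.    1.09 -0.02] w 87.7 F [ 0.5 -0.3  0.5] t 0.9
trans [ 313.5 -357.3  -77.3] ang [ 0. -0.  0.]
p [ 278.5 -559.5  222.7] yaw -1.109 q [-1.13  0.42  1.63  0.    1.09 -0.02] w 87.7 F [ 0.5 -0.3  0.5] t 0.9
trans [ 313.5 -357.3  -77.3] ang [ 0.     0.    -1.109]
p [ 278.5 -559.5  222.7] yaw -1.109 q [-1.13  0.42  1.63  0.    1.09 -0.02] w 87.7 F [ 0.5 -0.3  0.5] t 0.9
trans [ 313.5 -357.3  -77.3] ang [ 0.    -0.     2.033]
p [ 278.5 -559.5  222.7] yaw -1.109 q [-1.13  0.42  1.63  0.    1.09 -0.02] w 87.7 F [ 0.5 -0.3  0.5] t 0.9
trans [ 496.4 -634.9  -77.4] ang [ 0.     0.    -1.109]
p [ 278.5 -559.5  222.7] yaw -1.109 q [-1.13  0.42  1.63  0.    1.09 -0.02] w 87.7 F [ 0.5 -0.3  0.5] t 0.9
trans [ 496.4 -634.9  -77.4] ang [ 0.    -0.     2.033]
```

```bash
python3 -m creep '[{"translation":[40,-45,-20],"angular":[0,0,0],"jaw":0.6},{"translation":[80,-90,-40],"angular":[0,0,0],"jaw":0.6},{"translation":[120,-135,-60],"angular":[0,0,0],"jaw":0.6},{"translation":[160,-180,-77],"angular":[0,0,0],"jaw":0.6},{"translation":[200,-225,-77],"angular":[0,0,0],"jaw":0.6},{"translation":[240,-270,-77],"angular":[0,0,0],"jaw":0.6},{"translation":[280,-315,-77],"angular":[0,0,0],"jaw":0.6},{"translation":[313,-357,-77],"angular":[0,0,0],"jaw":0.6}]'; python3 -c "
from h import *
to([450,230,300],-1.1)"
```

```text
t: 1.9
ee_pos: [400.0, -98.5, 300.1]
orientation: [3.058, 0.719, 0.002]
ft_force: [-0.2, 1.4, -0.4]
width: 52.8
grasp_force: 0.0
p [400.  -98.5 300.1] yaw -1.109 q [-0.27 -0.    1.99  0.    1.16  0.84] w 52.8 F [-0.2  1.4 -0.4] t 1.9
trans [ 1.912e+02 -2.717e+02  1.000e-01] ang [ 0.001 -0.001 -0.009]
```

```bash
python3 -m creep '[{"translation":[30,-45,0],"angular":[0,0,0],"jaw":0.6},{"translation":[60,-90,0],"angular":[0,0,0],"jaw":0.6},{"translation":[90,-135,0],"angular":[0,0,0],"jaw":0.6},{"translation":[120,-180,0],"angular":[0,0,0],"jaw":0.6},{"translation":[150,-225,0],"angular":[0,0,0],"jaw":0.6},{"translation":[180,-260,0],"angular":[0,0,0],"jaw":0.6},{"translation":[191,-272,0],"angular":[0,0,0],"jaw":0.6},{"translation":[191,-272,0],"angular":[0,0,0],"jaw":0.6}]'
python3 - <<'E'
from h import *
import cv2
i=ctrl.camera_info("wrist"); im=ctrl.get_image("wrist"); cv2.imwrite("pics/w1.png",im[:,:,::-1])
np.savez("w1.npz",K=i["camera_matrix"],T=i["world_from_camera"])
print(np.round(i["camera_matrix"],1).tolist(),np.round(i["world_from_camera"],2).tolist())
to([0,0,0])
E
```

```text
t: 2.9
ee_pos: [449.3, 228.3, 299.4]
orientation: [3.057, 0.721, -0.001]
ft_force: [-0.0, -0.3, -0.7]
width: 52.6
grasp_force: 0.0
[[309.7, 0.0, 313.0], [0.0, 309.7, 199.7], [0.0, 0.0, 1.0]] [[0.45, 0.86, 0.24, 514.33], [-0.9, 0.43, 0.12, 259.57], [-0.0, -0.26, 0.96, 460.58], [0.0, 0.0, 0.0, 1.0]]
p [449.1 227.4 299.4] yaw -1.109 q [ 0.45  0.15  1.81 -0.    1.17  1.55] w 52.4 F [ 0.6 -0.3 -0.3] t 2.95
trans [-503.1    3.2  299.9] ang [ 0.     0.001 -0.   ]
```

View pics/w1.png

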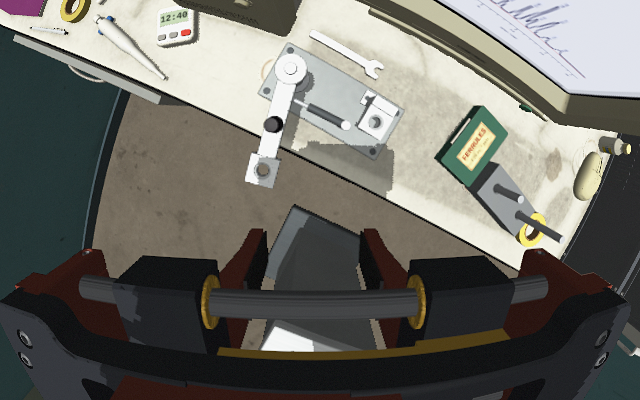

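The wrist picture shows hinge cap (290,69), knob top about (273,124), brace bore (263,170), lug bore (376,122); long rod top about (560,239), short rod top (522,199).

```bash
cat >> h.py <<'E'
def fish(K,T,p):
    Ti=np.linalg.inv(T); q=Ti[:3,:3]@np.asarray(p,float)+Ti[:3,3]; v=np.array([q[0],-q[1]]); n=np.hypot(*v)
    return np.array([K[0,2],K[1,2]])+K[0,0]*np.arctan2(n,-q[2])*v/n
def crop(name,rect,f,out):
    import cv2
    im=ctrl.get_image(name)[:,:,::-1]; l,t,r,b=rect
    cv2.imwrite(out,cv2.resize(im[t:b,l:r],None,fx=f,fy=f,interpolation=cv2.INTER_CUBIC))
E
python3 - <<'E'
from h import *
d=np.load("w1.npz")
M={"scene":dict(hinge=(217.9,222.7),knob=(233.6,222.4),bb=(249.7,247.3),lug=(275.8,229.7)),
"side":dict(hinge=(279,237.7),knob=(314.7,223.7),bb=(344.7,238.7),lug=(297.7,230))}
W=dict(hinge=(290,69),knob=(273,124),bb=(263,170),lug=(376,122))
fw=lambda v:np.concatenate([fish(d["K"],d["T"],stand(v)[k])-np.array(m) for k,m in W.items()])
f=lambda v:np.concatenate([proj(c,stand(v)[k])-m for c in M for k,m in M[c].items()])
for n,g in (("wrist",fw),("all",lambda v:np.r_[f(v),fw(v)])):
    s=least_squares(g,[547,246,0,.2]); print(n,np.round(s.x,3),np.round(s.fun,1))
    for k,p in stand(s.x).items(): print(k,np.round(p,1))
for n,z,a,b,c in (("long",160,(381.5,168),(326.3,145.5),(560,239)),("short",110,(355.5,190),(315.7,174.3),(522,199))):
    g=lambda v:np.r_[proj("scene",[*v,z])-a,proj("side",[*v,z])-b,fish(d["K"],d["T"],[*v,z])-c]
    s=least_squares(g,[450,-100]); print(n,np.round(s.x,1),np.round(s.fun,1))
E
```

```text
wrist [ 5.49305e+02  2.46097e+02 -6.40000e-02  2.53000e-01] [ 0.7 -1.7 -1.1  0.7  0.3  0.9  0.2  0.1]
hinge [553.1 306.  121. ]
knob [489.3 293.8 146. ]
bb [435.3 283.5 116. ]
lug [545.5 186.2  71. ]
all [ 5.48816e+02  2.46108e+02 -6.00000e-02  2.48000e-01] [ 0.7 -1.5 -0.3 -0.7  0.3 -1.2 -1.3 -1.1 -0.8 -1.1 -0.9  0.8 -0.6  0.4
  0.5  0.6  0.4 -1.1 -1.5  1.3  0.1  1.5  0.1  0.3]
hinge [552.4 306.  121. ]
knob [488.5 293.8 146. ]
bb [434.5 283.5 116. ]
lug [545.2 186.2  71. ]
long [ 540.9 -104.3] [-0.7 -1.  -0.   1.2  0.3  0.6]
short [557.8 -41.6] [-0.  -1.3 -0.9 -0.9 -0.8  0.5]
```

```bash
python3 -c "
from h import *
to([488.5,293.8,180],-1.383)
to([488.5,293.8,120],-1.383)"
```

```text
p [449.1 227.4 299.4] yaw -1.109 q [ 0.45  0.15  1.81 -0.    1.17  1.55] w 52.4 F [ 0.6 -0.3 -0.3] t 2.95
trans [ 65.  -41.9 119.3] ang [0.001 0.001 0.274]
p [449.1 227.4 299.4] yaw -1.109 q [ 0.45  0.15  1.81 -0.    1.17  1.55] w 52.4 F [ 0.6 -0.3 -0.3] t 2.95
trans [ 65.1 -41.9 179.3] ang [0.001 0.001 0.274]
```

```bash
python3 -m creep '[{"translation":[30,-20,20],"angular":[0,0,0.14],"jaw":0.6},{"translation":[65,-42,40],"angular":[0,0,0.274],"jaw":0.6},{"translation":[65,-42,80],"angular":[0,0,0.274],"jaw":0.6},{"translation":[65,-42,110],"angular":[0,0,0.274],"jaw":0.6},{"translation":[65,-42,130],"angular":[0,0,0.274],"jaw":0.6},{"translation":[65,-42,150],"angular":[0,0,0.274],"jaw":0.6},{"translation":[65,-42,165],"angular":[0,0,0.274],"jaw":0.6},{"translation":[65,-42,179],"angular":[0,0,0.274],"jaw":0.6}]'
python3 -m creep '[{"translation":[0,0,0],"angular":[0,0,0],"jaw":0.5},{"translation":[0,0,0],"angular":[0,0,0],"jaw":0.4},{"translation":[0,0,0],"angular":[0,0,0],"jaw":0.3},{"translation":[0,0,0],"angular":[0,0,0],"jaw":0.2},{"translation":[0,0,0],"angular":[0,0,0],"jaw":0.1},{"translation":[0,0,0],"angular":[0,0,0],"jaw":0.1},{"translation":[0,0,0],"angular":[0,0,0],"jaw":0.1},{"translation":[0,0,0],"angular":[0,0,0],"jaw":0.1}]'
python3 - <<'E'
from h import *
to([488.5,293.8,120],-1.383)
o=ctrl.get_obs(); print(o["grasp_force"],np.round(o["moment"],2))
# arc in rows about hinge (552.4,306), tool frame at start
A=R.from_rotvec(o["orientation"]); p=np.array(o["ee_pos"])[:2]; h=np.array([552.4,306]); r0=p-h
print("radius",np.hypot(*r0),"a",np.arctan2(*r0[::-1])-(-.06)-np.pi+2*np.pi)
for b in np.arange(1,17)*1.36/16:
    q=R.from_euler("z",b).apply([*r0,0])[:2]-r0
    print(round(b,3),np.round(A.inv().apply([*q,0]),1))
E
```

```text
t: 3.95
ee_pos: [489.2, 293.8, 120.3]
orientation: [-3.128, -0.293, -0.0]
ft_force: [0.0, -0.3, 0.9]
width: 52.7
grasp_force: 0.0
t: 4.95
ee_pos: [489.0, 295.0, 121.0]
orientation: [-3.127, -0.295, -0.001]
ft_force: [-1.7, 1.7, 5.2]
width: 15.0
grasp_force: 29.8
p [489. 295. 121.] yaw -1.383 q [0.52 0.48 1.82 0.   0.84 1.9 ] w 15.0 F [-1.7  1.7  5.2] t 4.95
trans [-0.7  1.1  1. ] ang [-0. -0. -0.]
29.79121535223385 [ 0.25  0.36 -0.02]
radius 64.31942418537317 a 0.23151498369475387
0.085 [ 0.1  5.5 -0. ]
0.17 [ 0.7 10.9 -0. ]
0.255 [ 1.8 16.3 -0. ]
0.34 [ 3.3 21.5 -0. ]
0.425 [ 5.3 26.6 -0. ]
0.51 [ 7.7 31.5 -0. ]
0.595 [10.5 36.2 -0. ]
0.68 [13.6 40.7 -0. ]
0.765 [17.2 44.8 -0. ]
0.85 [21.1 48.7 -0. ]
0.935 [25.3 52.2 -0. ]
1.02 [29.8 55.3 -0. ]
1.105 [34.5 58.  -0. ]
1.19 [39.4 60.4 -0. ]
1.275 [44.6 62.3 -0. ]
1.36 [49.8 63.7 -0. ]
```

```bash
python3 -m creep '[{"translation":[0.1,5.5,0],"angular":[0,0,-0.085],"jaw":0.1},{"translation":[0.7,11,0],"angular":[0,0,-0.17],"jaw":0.1},{"translation":[1.8,16.3,0],"angular":[0,0,-0.255],"jaw":0.1},{"translation":[3.3,21.5,0],"angular":[0,0,-0.34],"jaw":0.1},{"translation":[5.3,26.6,0],"angular":[0,0,-0.425],"jaw":0.1},{"translation":[7.7,31.5,0],"angular":[0,0,-0.51],"jaw":0.1},{"translation":[10.5,36.2,0],"angular":[0,0,-0.595],"jaw":0.1},{"translation":[13.6,40.7,0],"angular":[0,0,-0.68],"jaw":0.1}]'
python3 - <<'E'
from h import *
o=ctrl.get_obs()
A=R.from_rotvec(o["orientation"]); p=np.array(o["ee_pos"])[:2]; h=np.array([552.4,306]); r0=p-h
to([0,0,0]);a=np.arctan2(*r0[::-1])-(-.06)-np.pi+2*np.pi
print("radius",np.hypot(*r0),"a",a,"gf",o["grasp_force"])
for b in np.arange(1,9)*(1.571-a)/8:
    q=R.from_euler("z",b).apply([*r0,0])[:2]-r0
    print(round(b,3),np.round(A.inv().apply([*q,0]),1))
E
```

```text
t: 5.95
ee_pos: [510.9, 258.3, 121.1]
orientation: [-2.848, -1.324, -0.004]
ft_force: [1.9, 6.6, 1.5]
width: 15.5
grasp_force: 29.8
p [510.9 258.3 121.1] yaw -0.701 q [0.45 0.48 1.82 0.   0.84 1.15] w 15.5 F [1.9 6.6 1.5] t 5.95
trans [-527.2 -224.1  119.5] ang [ 0.    -0.003  0.   ]
radius 63.24330526566815 a 0.9145006462783147 gf 29.778720296033043
0.082 [0.1 5.2 0. ]
0.164 [ 0.7 10.3  0. ]
0.246 [ 1.7 15.4  0. ]
0.328 [ 3.1 20.4  0. ]
0.41 [ 4.9 25.3  0. ]
0.492 [ 7. 30.  0.]
0.574 [ 9.6 34.5  0. ]
0.656 [12.5 38.8  0. ]
```

```bash
python3 -m creep '[{"translation":[0.1,5.2,0],"angular":[0,0,-0.082],"jaw":0.1},{"translation":[0.7,10.3,0],"angular":[0,0,-0.164],"jaw":0.1},{"translation":[1.7,15.4,0],"angular":[0,0,-0.246],"jaw":0.1},{"translation":[3.1,20.4,0],"angular":[0,0,-0.328],"jaw":0.1},{"translation":[4.9,25.3,0],"angular":[0,0,-0.41],"jaw":0.1},{"translation":[7,30,0],"angular":[0,0,-0.492],"jaw":0.1},{"translation":[9.6,34.5,0],"angular":[0,0,-0.574],"jaw":0.1},{"translation":[12.5,38.8,0],"angular":[0,0,-0.656],"jaw":0.1}]'
python3 -m creep '[{"translation":[0,0,0],"angular":[0,0,0],"jaw":0.1},{"translation":[0,1,0],"angular":[0,0,0],"jaw":0.1},{"translation":[0,2,0],"angular":[0,0,0],"jaw":0.1},{"translation":[0,3,0],"angular":[0,0,0],"jaw":0.1},{"translation":[0,3,0],"angular":[0,0,0],"jaw":0.1},{"translation":[0,3,0],"angular":[0,0,0],"jaw":0.1},{"translation":[0,3,0],"angular":[0,0,0],"jaw":0.1},{"translation":[0,3,0],"angular":[0,0,0],"jaw":0.1}]'
python3 -c "
from h import *
to([0,0,0])"
```

```text
t: 6.95
ee_pos: [548.3, 243.5, 121.0]
orientation: [-2.27, -2.17, -0.005]
ft_force: [-13.5, 12.7, 11.5]
width: 15.4
grasp_force: 30.7
t: 7.95
ee_pos: [548.2, 243.5, 121.0]
orientation: [-2.271, -2.164, 0.002]
ft_force: [-11.5, 10.3, 9.9]
width: 15.3
grasp_force: 30.1
p [548.2 243.5 121. ] yaw -0.048 q [0.4  0.52 1.75 0.   0.88 0.44] w 15.3 F [-11.5  10.3   9.9] t 7.95
trans [-269.8 -535.4  122.6] ang [-0.004 -0.002 -0.   ]
```

```bash
python3 -m creep '[{"translation":[0,2,0],"angular":[0,0,0],"jaw":0.2},{"translation":[0,1,0],"angular":[0,0,0],"jaw":0.4},{"translation":[0,0,0],"angular":[0,0,0],"jaw":0.6},{"translation":[0,0,0],"angular":[0,0,0],"jaw":0.6},{"translation":[0,0,-30],"angular":[0,0,0],"jaw":0.6},{"translation":[0,0,-70],"angular":[0,0,0],"jaw":0.6},{"translation":[-20,0,-110],"angular":[0,0,0],"jaw":0.6},{"translation":[-80,0,-120],"angular":[0,0,0],"jaw":0.6}]'
python3 - <<'E'
from h import *
to([0,0,0])
i=ctrl.camera_info("wrist"); 
np.savez("w2.npz",K=i["camera_matrix"],T=i["world_from_camera"])
import cv2
im=ctrl.get_image("wrist")[:,:,::-1]; 
v=[547.2,246.1,-.06,1.571]
pr={k:np.round(fish(i["camera_matrix"],i["world_from_camera"],p),0) for k,p in stand(v).items()}; print(pr)
cv2.imwrite("pics/w2full.png",im)
c=pr["bb"].astype(int); l=int(np.clip(c[0]-100,0,440)); t=int(np.clip(c[1]-75,0,250)); print(l,t)
cv2.imwrite("pics/w2.png",cv2.resize(im[t:t+150,l:l+200],None,fx=4,fy=4,interpolation=cv2.INTER_CUBIC))
E
```

```text
t: 8.95
ee_pos: [548.9, 162.7, 243.7]
orientation: [2.268, 2.17, 0.008]
ft_force: [1.3, -0.4, -0.6]
width: 52.7
grasp_force: 0.0
p [548.9 162.7 243.7] yaw -0.044 q [0.27 0.32 1.73 0.   1.08 0.31] w 52.7 F [ 1.3 -0.4 -0.6] t 8.95
trans [-187.1 -542.6  240.2] ang [ 0.006 -0.002  0.   ]
{'hinge': array([307.,  41.]), 'knob': array([305., 109.]), 'bb': array([305., 168.]), 'lug': array([306., 162.])}
205 93
```

View pics/w2.png

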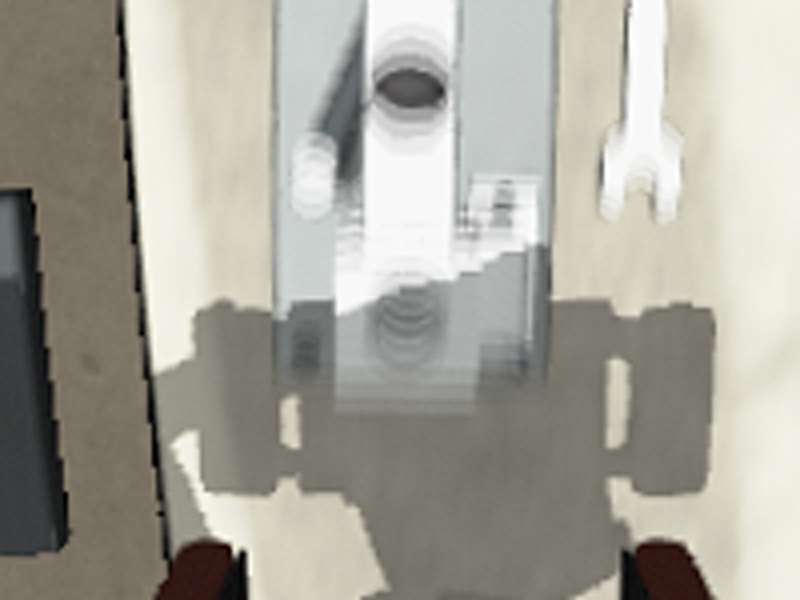

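The blurred crop (arm still moving) shows the brace lying along the stand towards the lug, with the bore near (306,170); I'll take a still one.

Run:
```python
from h import *
import cv2
for _ in range(8): ctrl.get_image("wrist")
i=ctrl.camera_info("wrist"); np.savez("w2.npz",K=i["camera_matrix"],T=i["world_from_camera"])
im=ctrl.get_image("wrist")[:,:,::-1]; to([0,0,0])
print({k:np.round(fish(i["camera_matrix"],i["world_from_camera"],p),1) for k,p in stand([547.2,246.1,-.06,1.571]).items()})
cv2.imwrite("pics/w3.png",cv2.resize(im[20:200,225:385],None,fx=3.3,fy=3.3,interpolation=cv2.INTER_CUBIC))
```

```text
p [546.6 162.5 240.1] yaw -0.046 q [0.27 0.32 1.74 0.   1.08 0.31] w 52.8 F [ 0.   0.4 -0.1] t 9.45
trans [-187.3 -538.4  240.6] ang [-0.001  0.     0.   ]
{'hinge': array([309.5,  39. ]), 'knob': array([308.1, 108.3]), 'bb': array([308. , 168.5]), 'lug': array([308.7, 161.7])}
```

View pics/w3.png

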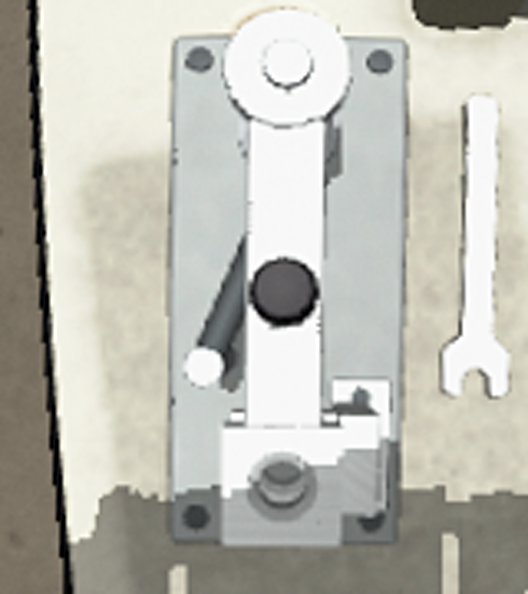

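The still picture shows the brace at the stop, bushing in line over the lug: hinge cap (312.3,38.8), knob top (311.2,108.2), brace bore (310.5,166.4).

Run:
```python
from h import *
d=np.load("w2.npz")
W=dict(hinge=(312.3,38.8),knob=(311.2,108.2),bb=(310.5,166.4))
fw=lambda v:np.concatenate([fish(d["K"],d["T"],stand([*v,1.571])[k])-np.array(m) for k,m in W.items()])
s=least_squares(fw,[547,246,0]); print(np.round(s.x,3),np.round(s.fun,1))
for k,p in stand([*s.x,1.571]).items(): print(k,np.round(p,1))
to([540.9,-104.3,230],0); to([540.9,-104.3,116],0)
```

```text
[ 5.49701e+02  2.46684e+02 -6.10000e-02] [ 0.1 -0.5 -0.1 -0.8  0.   1.4]
hinge [553.4 306.6 121. ]
knob [549.4 241.7 146. ]
bb [546.  186.8 116. ]
lug [546.  186.8  71. ]
p [546.6 162.5 240.1] yaw -0.046 q [0.27 0.32 1.74 0.   1.08 0.31] w 52.8 F [ 0.   0.4 -0.1] t 9.45
trans [-266.7    6.5   10.2] ang [-0.001  0.    -0.046]
p [546.6 162.5 240.1] yaw -0.046 q [0.27 0.32 1.74 0.   1.08 0.31] w 52.8 F [ 0.   0.4 -0.1] t 9.45
trans [-266.7    6.6  124.2] ang [-0.001  0.    -0.046]
```

```bash
python3 -m creep '[{"translation":[-50,2,5],"angular":[0,0,-0.046],"jaw":0.6},{"translation":[-100,4,10],"angular":[0,0,-0.046],"jaw":0.6},{"translation":[-150,6.5,10],"angular":[0,0,-0.046],"jaw":0.6},{"translation":[-200,6.5,10],"angular":[0,0,-0.046],"jaw":0.6},{"translation":[-245,6.5,10],"angular":[0,0,-0.046],"jaw":0.6},{"translation":[-267,6.5,10],"angular":[0,0,-0.046],"jaw":0.6},{"translation":[-267,6.5,10],"angular":[0,0,-0.046],"jaw":0.6},{"translation":[-267,6.5,10],"angular":[0,0,-0.046],"jaw":0.6}]'
python3 - <<'E'
from h import *
import cv2
for _ in range(4): ctrl.get_image("wrist")
i=ctrl.camera_info("wrist"); np.savez("w4.npz",K=i["camera_matrix"],T=i["world_from_camera"])
im=ctrl.get_image("wrist")[:,:,::-1]; to([540.9,-104.3,116],0)
F=lambda p:np.round(fish(i["camera_matrix"],i["world_from_camera"],p),1)
print(F([540.9,-104.3,160]),F([540.9,-104.3,45]),F([557.8,-41.6,110]))
cv2.imwrite("pics/w4.png",cv2.resize(im[60:210,220:400],None,fx=4,fy=4,interpolation=cv2.INTER_CUBIC))
E
```

```text
t: 10.45
ee_pos: [540.8, -104.4, 230.5]
orientation: [-2.222, -2.221, 0.0]
ft_force: [0.1, -0.1, -0.1]
width: 52.8
grasp_force: 0.0
p [ 540.9 -104.4  230.7] yaw 0.0 q [-0.21  0.31  1.79  0.    1.05 -0.21] w 52.8 F [ 0.2 -0.6  0. ] t 10.7
trans [1.000e-01 0.000e+00 1.147e+02] ang [ 0. -0.  0.]
[312.2 209.4] [312.5 180. ] [331.  126.6]
```

View pics/w4.png

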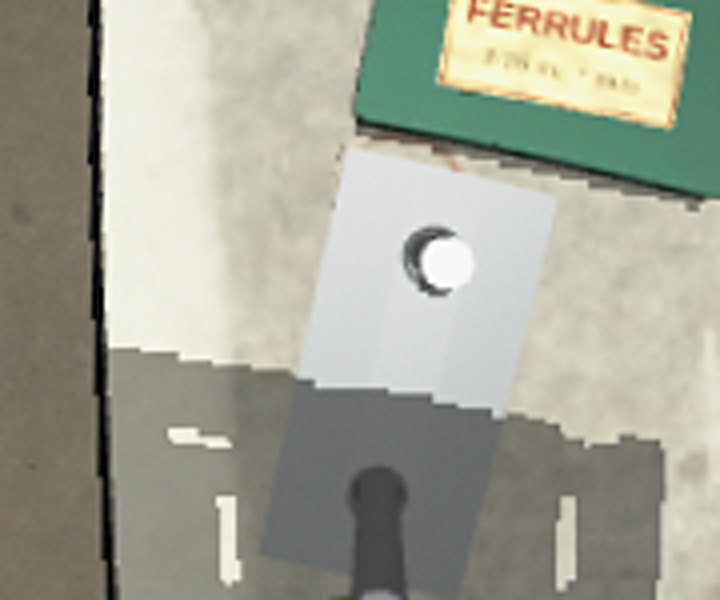

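The wrist crop shows the short rod's top at about (331,125), the long rod entering its pocket at about (314.5,183); its top is cut off at (315,210+), so one crop lower.

Run:
```python
from h import *
crop("wrist",(270,165,360,240),7,"pics/w5.png")
```

```text
(no output)
```

View pics/w5.png

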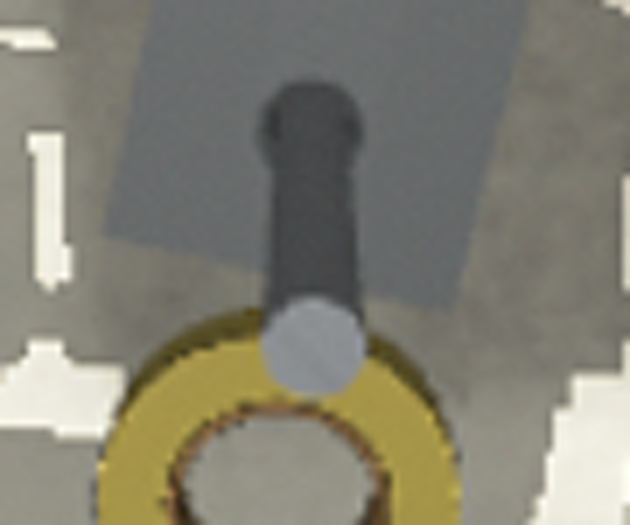

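Long rod top at wrist pixel (314.9,214.4).

Run:
```python
from h import *
d=np.load("w4.npz")
s=least_squares(lambda v:fish(d["K"],d["T"],[*v,160])-np.array((314.9,214.4)),[540,-104]); print(s.x)
print(least_squares(lambda v:fish(d["K"],d["T"],[*v,110])-np.array((331.2,125.7)),[540,-104]).x)
to([*s.x,116],0)
```

```text
[ 542.99100783 -108.3741588 ]
[557.94129708 -40.75104508]
p [ 540.8 -104.6  230.7] yaw 0.0 q [-0.21  0.31  1.79  0.    1.05 -0.21] w 52.5 F [ 0.2 -0.1 -0.3] t 10.75
trans [ -3.8   2.2 114.7] ang [-0. -0.  0.]
```

```bash
python3 -m creep '[{"translation":[-3.5,2,10],"angular":[0,0,0],"jaw":0.6},{"translation":[-3.5,2,30],"angular":[0,0,0],"jaw":0.6},{"translation":[-3.5,2,50],"angular":[0,0,0],"jaw":0.6},{"translation":[-3.5,2,70],"angular":[0,0,0],"jaw":0.6},{"translation":[-3.5,2,90],"angular":[0,0,0],"jaw":0.6},{"translation":[-3.5,2,105],"angular":[0,0,0],"jaw":0.6},{"translation":[-3.5,2,114.7],"angular":[0,0,0],"jaw":0.6},{"translation":[-3.5,2,114.7],"angular":[0,0,0],"jaw":0.6}]'
python3 -m creep '[{"translation":[0,0,0],"angular":[0,0,0],"jaw":0.5},{"translation":[0,0,0],"angular":[0,0,0],"jaw":0.4},{"translation":[0,0,0],"angular":[0,0,0],"jaw":0.3},{"translation":[0,0,0],"angular":[0,0,0],"jaw":0.2},{"translation":[0,0,0],"angular":[0,0,0],"jaw":0.1},{"translation":[0,0,0],"angular":[0,0,0],"jaw":0.05},{"translation":[0,0,0],"angular":[0,0,0],"jaw":0.05},{"translation":[0,0,0],"angular":[0,0,0],"jaw":0.05}]'
```

```text
t: 11.75
ee_pos: [542.4, -108.8, 115.3]
orientation: [-2.222, -2.22, 0.001]
ft_force: [0.3, -0.3, -0.4]
width: 52.5
grasp_force: 0.0
t: 12.75
ee_pos: [542.8, -108.9, 116.1]
orientation: [2.223, 2.22, -0.0]
ft_force: [-0.5, -0.7, 2.5]
width: 11.7
grasp_force: 30.0
```

```bash
python3 -m creep '[{"translation":[0,0,-10],"angular":[0,0,0],"jaw":0.05},{"translation":[0,0,-25],"angular":[0,0,0],"jaw":0.05},{"translation":[0,0,-45],"angular":[0,0,0],"jaw":0.05},{"translation":[0,0,-70],"angular":[0,0,0],"jaw":0.05},{"translation":[0,0,-95],"angular":[0,0,0],"jaw":0.05},{"translation":[0,0,-115],"angular":[0,0,0],"jaw":0.05},{"translation":[0,0,-130],"angular":[0,0,0],"jaw":0.05},{"translation":[0,0,-135],"angular":[0,0,0],"jaw":0.05}]'
python3 -c "
from h import *
to([546,187.2,251],0)"
```

```text
t: 13.75
ee_pos: [543.1, -108.9, 252.3]
orientation: [2.221, 2.219, 0.002]
ft_force: [0.2, 0.0, -1.3]
width: 11.9
grasp_force: 30.0
p [ 543.1 -108.9  252.3] yaw -0.001 q [-0.22  0.28  1.76  0.    1.09 -0.22] w 11.9 F [ 0.2  0.  -1.3] t 13.75
trans [296.1   2.6   1.2] ang [ 0.002  0.    -0.001]
```

```bash
python3 -m creep '[{"translation":[40,0.5,0],"angular":[0,0,0],"jaw":0.05},{"translation":[85,1,0],"angular":[0,0,0],"jaw":0.05},{"translation":[130,1.5,0],"angular":[0,0,0],"jaw":0.05},{"translation":[175,2,0],"angular":[0,0,0],"jaw":0.05},{"translation":[220,2.5,0],"angular":[0,0,0],"jaw":0.05},{"translation":[260,2.5,0],"angular":[0,0,0],"jaw":0.05},{"translation":[285,2.5,0],"angular":[0,0,0],"jaw":0.05},{"translation":[296,2.5,0],"angular":[0,0,0],"jaw":0.05}]'
python3 - <<'E'
from h import *
import cv2
for _ in range(6): ctrl.get_image("side")
to([546,187,251],0)
a=ctrl.get_image("side")[:,:,::-1]; b=ctrl.get_image("scene")[:,:,::-1]
v=[549.7,246.7,-.061,1.571]; print({c:[np.round(proj(c,p),1) for p in ([546,187,116],[546,187,146])] for c in CI})
c=lambda im,l,t:cv2.resize(im[t:t+120,l:l+80],None,fx=5,fy=5,interpolation=cv2.INTER_CUBIC)
cv2.imwrite("pics/c6.png",np.hstack([c(a,258,150),c(b,235,150)]))
E
```

```text
t: 14.75
ee_pos: [545.0, 188.3, 250.3]
orientation: [-2.22, -2.222, 0.002]
ft_force: [-0.5, -0.6, -1.0]
width: 11.7
grasp_force: 30.0
p [545.5 186.2 250.9] yaw -0.002 q [ 0.31  0.32  1.71 -0.    1.11  0.31] w 11.4 F [ 0.4 -0.7 -1.9] t 15.05
trans [ 0.8  0.5 -0.1] ang [-0.     0.    -0.002]
{'scene': [array([272.7, 210.7]), array([271.8, 198.3])], 'side': [array([297.3, 211.3]), array([297. , 197.9])]}
```

View pics/c6.png

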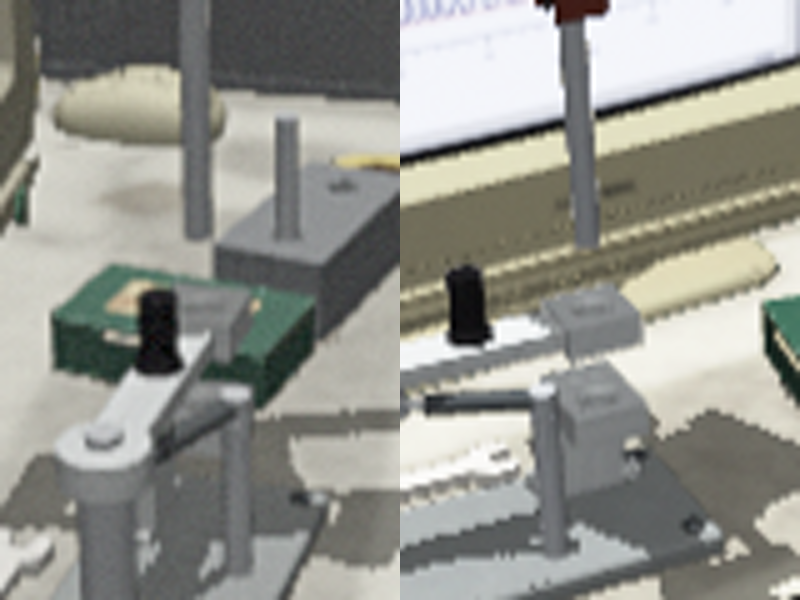

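The side view (left) shows the rod's lower end at (297.8,197.6) as projected; the scene view (right) shows it at (272.4,199) with the brace bore at (274,210), so it hangs over the bushing within about 1 mm.

```bash
python3 -m creep '[{"translation":[0.8,0.5,8],"angular":[0,0,0],"jaw":0.05},{"translation":[0.8,0.5,16],"angular":[0,0,0],"jaw":0.05},{"translation":[0.8,0.5,22],"angular":[0,0,0],"jaw":0.05},{"translation":[0.8,0.5,26],"angular":[0,0,0],"jaw":0.05},{"translation":[0.8,0.5,30],"angular":[0,0,0],"jaw":0.05},{"translation":[0.8,0.5,34],"angular":[0,0,0],"jaw":0.05},{"translation":[0.8,0.5,37],"angular":[0,0,0],"jaw":0.05},{"translation":[0.8,0.5,40],"angular":[0,0,0],"jaw":0.05}]'
python3 -c "
from h import *
to([546,187,139],0)"
```

```text
t: 16.15
ee_pos: [546.0, 188.0, 210.9]
orientation: [2.222, 2.22, -0.0]
ft_force: [-0.9, 0.7, -1.7]
width: 11.6
grasp_force: 30.0
p [546.  188.  210.9] yaw -0.001 q [ 0.31  0.37  1.75 -0.    1.03  0.31] w 11.6 F [-0.9  0.7 -1.7] t 16.15
trans [-1.  -0.  71.9] ang [-0.     0.    -0.001]
```

```bash
python3 -m creep '[{"translation":[0,0,4],"angular":[0,0,0],"jaw":0.05},{"translation":[0,0,8],"angular":[0,0,0],"jaw":0.05},{"translation":[0,0,12],"angular":[0,0,0],"jaw":0.05},{"translation":[0,0,16],"angular":[0,0,0],"jaw":0.05},{"translation":[0,0,20],"angular":[0,0,0],"jaw":0.05},{"translation":[0,0,24],"angular":[0,0,0],"jaw":0.05},{"translation":[0,0,28],"angular":[0,0,0],"jaw":0.05},{"translation":[0,0,30],"angular":[0,0,0],"jaw":0.05}]'
python3 -m creep '[{"translation":[0,0,2],"angular":[0,0,0],"jaw":0.05},{"translation":[0,0,4],"angular":[0,0,0],"jaw":0.05},{"translation":[0,0,6],"angular":[0,0,0],"jaw":0.05},{"translation":[0,0,8],"angular":[0,0,0],"jaw":0.05},{"translation":[0,0,9],"angular":[0,0,0],"jaw":0.05},{"translation":[0,0,10],"angular":[0,0,0],"jaw":0.05},{"translation":[0,0,11],"angular":[0,0,0],"jaw":0.05},{"translation":[0,0,12],"angular":[0,0,0],"jaw":0.05}]'
```

```text
t: 17.15
ee_pos: [546.0, 188.0, 180.7]
orientation: [-2.223, -2.22, 0.0]
ft_force: [0.1, 0.0, -1.4]
width: 11.7
grasp_force: 30.0
t: 18.15
ee_pos: [546.0, 188.0, 168.9]
orientation: [2.223, 2.22, -0.0]
ft_force: [-1.0, -0.0, -1.2]
width: 11.4
grasp_force: 30.0
```

```bash
python3 -m creep '[{"translation":[0,0,4],"angular":[0,0,0],"jaw":0.05},{"translation":[0,0,8],"angular":[0,0,0],"jaw":0.05},{"translation":[0,0,12],"angular":[0,0,0],"jaw":0.05},{"translation":[0,0,16],"angular":[0,0,0],"jaw":0.05},{"translation":[0,0,20],"angular":[0,0,0],"jaw":0.05},{"translation":[0,0,24],"angular":[0,0,0],"jaw":0.05},{"translation":[0,0,28],"angular":[0,0,0],"jaw":0.05},{"translation":[0,0,30],"angular":[0,0,0],"jaw":0.05}]'
python3 - <<'E'
from h import *
import cv2
for _ in range(4): ctrl.get_image("side")
to([546,187,139],0)
a=ctrl.get_image("side")[:,:,::-1]; b=ctrl.get_image("scene")[:,:,::-1]
c=lambda im,l,t:cv2.resize(im[t:t+120,l:l+80],None,fx=5,fy=5,interpolation=cv2.INTER_CUBIC)
cv2.imwrite("pics/c7.png",np.hstack([c(a,258,165),c(b,240,165)]))
E
```

```text
t: 19.15
ee_pos: [546.0, 187.9, 138.7]
orientation: [-2.222, -2.22, 0.0]
ft_force: [-0.8, -0.4, -0.6]
width: 11.2
grasp_force: 30.0
p [546.  187.9 138.9] yaw -0.001 q [0.31 0.46 1.79 0.   0.88 0.31] w 11.2 F [-1.9  0.6 -1.9] t 19.35
trans [-0.9 -0.  -0.1] ang [-0.     0.    -0.001]
```

View pics/c7.png

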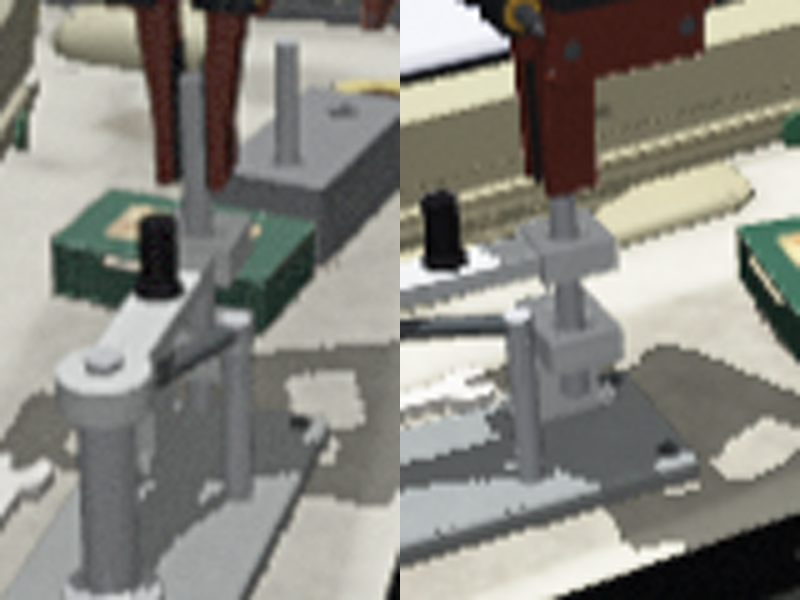

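The rod passes through both bushings; in the scene view its end shows below the lug at about crop (575,385), clear of the plate, with no side load on the wrist.

```bash
python3 -c "
from workcell import ctrl
print(ctrl.close_job())"
```

```text
the job is handed in; nothing more can be done
None
```

The job is handed in: the brace is at its end stop, and the long rod is threaded through both bushings and held upright in the grip. Its lower end is about 33 mm above the bench, below the lug and clear of the base plate, and nothing else was moved.

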